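Hold the roast meter's cover at its balance point

TASK

Open the roast colour meter so that a colleague can wipe its glass: turn the black latch knob clockwise until it clicks over and stays unlocked, then lift the grey cover by its orange bar handle, without dropping or flinging it, to its balance point just past upright, where the red pointer lies on the green mark. The cover's stay is missing and it would fall either way, so finish with the gripper still pinching the bar and holding the cover still there; do not let go. Do not let the cover go right over, and leave the other things on the table where they are.

Things in the scene. Friction and masses are not known exactly. Their poses are not given: they have to be found in the camera images.
- meter: White roast colour meter, fixed. Origin on the table under the sample chamber; x to its back, y along the cover's hinge, z up. Housing: x -60 to 140, y -145 to 115 mm, 100 mm high (back strip x over 75: 115 mm). It stands sideways: its -x side, over which the cover's handle juts, faces world +y within 25 degrees; its y points away from the robot.
- hinge (a point): Fixed point in the middle of the cover's hinge line, 106 mm above the table, 50 mm behind the meter's origin; axes as the meter's (y is the hinge line).
- flap (a joint): Cover's angle: 0 closed (level, from the hinge towards meter -x), growing as the handle rises, pi/2 upright, 2.4 fallen right over. Balance point 1.75: the red pointer at the hinge end far from the robot lies on the green mark. Below it the cover falls shut, above it falls open. About 0.5 kg, almost no friction. Cover 105 mm long, 120 mm wide, 8 mm thick.
- bar (a point): Middle of the orange handle bar: round, 10 mm thick, 80 mm clear between its arms, parallel to the hinge (its y), 160 mm from the hinge; 50 mm gap to the cover's edge. Moves with the cover; closed, axes as the meter's, 106 mm up, nothing under it. Height = 106 + 160 sin(angle) mm, and 160 cos(angle) mm to meter -x of the hinge. Pinched across from above it can turn between the fingers.
- latch (a joint): Latch knob's angle about its upright axis: 0 locked (its orange tongue lies over the cover's steel ear and keeps it shut), 1.4 unlocked; grows clockwise seen from above. A detent inside pushes it back to 0 below 0.7 rad and on to 1.4 above that; it takes about 0.2 N m to turn.
- latch_grip (a point): Centre of the knob's grip, on its axis, 137 mm above the table, beside the cover on the robot's side (meter x 0, y -105 mm). The grip is an upright black bar 14 mm thick, 42 mm long, 34 mm high (17 mm above and below this point). Turns with the knob: its y lies along the bar, towards the tongue under it; at joint 0 its axes are the meter's.
- cup: Bystander, not to be moved: white sample cup, 64 mm wide, 50 mm high, standing in front of the meter. Origin at its underside.
- cal_disc: Bystander, not to be moved: blue ceramic calibration disc, 40 mm wide, 12 mm thick, lying on the meter's back strip. Origin at its underside.
- brush: Bystander, not to be moved: small brush lying behind the meter. Origin at its underside.
- tin: Bystander, not to be moved: coffee tin, 80 mm wide, 120 mm high. Origin at its underside.
- jar: Bystander, not to be moved: amber jar, 70 mm wide, 100 mm high. Origin at its underside.
- scoop: Bystander, not to be moved: round steel scoop 68 mm wide, 50 mm high, with a rod handle. Origin at its underside.
- tape: Bystander, not to be moved: roll of yellow tape, 90 mm wide, 25 mm high. Origin at its underside.

How it is judged:
By the outcome, as a careful person would: the job done as asked, in the order asked, and still so for the second after the job is handed in, while the arm keeps its last pose, push and grip.
It also fails if it takes over 54 s, if anything falls off the work surface, if the arm or the gripper's body presses on something with over 40 N, if the wrist force passes 120 N, or if a joint passes its speed limit or range.

ROBOT

A 6-joint arm with a two-finger parallel gripper is mounted at the origin on the work surface. World frame = base frame: x ahead of the robot, y to its left, z up, the work surface at z = 0. Lengths are in mm, angles in rad, forces in N, time in s.
With the tool pointing down it reaches from about 225 to 875 mm from the base axis. Payload 3.4 kg.
Tool frame: the origin (TCP) lies at the very end of the fingers, on their centre line; the grasp point (between the pads) lies 19 mm behind it; z points along the fingers, y is the line along which they close (so a half turn about z gives the same grasp; the last joint's range is limited). The gripper opens to 85 mm and grips with 20 to 120 N. Pads are 22 mm wide; open, the fingers measure 114 mm over their backs; the gripper's body (76 mm by 85 mm) begins 54 mm behind the grasp point. The pads swing forward as they close: fully open they stand 13 mm farther back than shut.
Start: joints at [1.197, 0.276, 1.505, -0, 1.361, -0.121], TCP at [143.832, 556.754, 231.328] pointing down, gripper open.
Joint ranges: [-2.89, 2.89], [-0.75, 2.08], [0.22, 2.7], [-1.18, 4.32], [0.11, 2.71], [-2.7, 2.7]. Speed limits (rad/s): [2.57, 2.57, 3.14, 3.14, 3.14, 3.14].

INTERFACE

Orientations are given as a unit quaternion [w, x, y, z].
In Python, from bench import read_state, read_camera, calibration, hand_in gives the robot as it stands.
- The arm moves only by the tool arm_command, never from a script. Its argument "steps" is one flat list of numbers, 7 for each row, row after row: the closure, from 0 (fully open) to 1 (shut), then the shift along the tool's x, y, z in units of 40 mm (1.0 is 40 mm), then the turn, a rotation vector about the tool's x, y, z in units of 6 degrees (1.0 is 6 degrees). In form: [fingers, tx, ty, tz, ax, ay, az, fingers, tx, ty, tz, ax, ay, az, ...]. A call has 1 to 10 rows; each row shifts and turns the commanded pose from where the row before left it, along the tool's axes as they then stand; what a row does not reach is not made up. A row lasts 1/8 s, in which the tool goes at most 62.5 mm and 10.7 degrees, less where a joint would pass 70% of its speed; a pose out of reach is approached as far as the arm can. A call is refused whole if a number of a shift passes 1 or a number of a turn 1, either way. A call with a gripper value outside its range is refused whole. The fingers move at their own pace and stop on an object; the grip force is fixed at half the most. Time passes only in rows, so rows that do not move let the fingers close. It gives the time, the measured TCP pose, the force, the opening and the grip force at its end, in the units of the state.
- read_state(): the state, without advancing time (a new reading comes with each control period).
- read_camera(name): name is "scene" or "side" or "wrist"; returns (picture, depth): 420x560x3 uint8, blue, green, red; 420x560 float32, mm along the optical axis (not along the pixel's ray), 0 where there is no reading.
- calibration(name): a dict with "fx", "fy", "cx", "cy" (pixels), "k1" (the pictures are not rectified: a ray, as slopes to the right and down, at radius r is drawn at 1 + k1 r^2 times it, then the intrinsics apply), "origin" and "rotation" of the camera in the world; the wrist camera has in their place "hand_eye" (4x4, takes a point from camera to tool coordinates, whose origin is the TCP and whose axes are the flange's). Camera axes: x right, y down, z forward; pixel columns grow to the right and rows downward; lengths in mm; the calibration is good to about 2 mm. A picture is of the moment at which its call begins: read the wrist's pose just before it. calibration takes no time and is no camera call.
- hand_in(): hands the job in; it is judged then, once.
The state is a dict: "clock": time; "joints": joint angles; "joint_velocities": joint speeds; "joint_torque": joint torques, N m; "tcp_pos": TCP position; "ee_rot": TCP orientation; "ft_force": force on the tool from outside, world axes, zero at the start; "wrist_torque": the same for the moment, N m; "gripper_width": finger opening in mm; "grasp_force": force on a finger pad.
Only numpy, scipy, OpenCV 4.12 (cv2) and the standard library are available. Lean on these libraries where they do the work, as an engineer would, in place of code of your own. Each camera call takes 0.05 s, during which the arm holds its last target. There are 200 camera calls.

## Working session

There is one attempt and no reset: what is moved stays moved. The work goes in short steps, Python scripts to look and compute and a tool call to move; the robot and the scene stay as the last step left them, time stands still between calls to the robot, and variables do not carry over. Pictures are saved under pics/ and viewed, at most 10 in all, crops included, and the job is handed in when it is done.

Besides the shell and the picture viewer there is one more tool, called after "Call:" in YAML: its name, and indented under it one key for each argument. arm_command: Moves the arm, as the interface text tells. Its arguments: {"type":"object","properties":{"steps":{"type":"array","items":{"type":"number"}}},"required":["steps"]}

```bash
mkdir -p pics; cat > h.py <<'E'
import numpy as np, cv2
from bench import *
from scipy.spatial.transform import Rotation as R
def px2w(name,u,v,depth=None,plane_z=None,pose=None):
    c=calibration(name)
    x=(u-c['cx'])/c['fx'];y=(v-c['cy'])/c['fy']
    a,b=x,y
    for _ in range(20):
        f=1+c['k1']*(a*a+b*b);a,b=x/f,y/f
    d=np.array([a,b,1.])
    if 'origin' in c: o=np.array(c['origin']);M=np.array(c['rotation'])
    else:
        H=np.array(c['hand_eye']);p,q=pose
        T=R.from_quat(np.roll(q,-1)).as_matrix();M=T@H[:3,:3];o=T@H[:3,3]+p
    d=M@d
    return o+d*(depth if depth is not None else (plane_z-o[2])/d[2])
def snap(name,fn):
    s=read_state();im,d=read_camera(name);cv2.imwrite(f'pics/{fn}.png',im);np.savez(f'pics/{fn}.npz',d=d,p=s['tcp_pos'],q=s['ee_rot']);return im,d,s
E
python3 - <<'E'
from h import *
a,_,s=snap('scene','a');b,_,_=snap('side','b');c,_,_=snap('wrist','c')
print(s)
for n in('scene','side','wrist'):print(calibration(n))
E
```

```text
{'clock': 0.0, 'joints': array([ 1.19701697e+00,  2.76627194e-01,  1.50616349e+00,  3.83867430e-06,
        1.36068941e+00, -1.20974100e-01]), 'joint_velocities': array([ 1.50228422e-03,  9.72207972e-05, -4.55514221e-04, -1.99519926e-03,
       -9.64977162e-04, -5.36089893e-04]), 'joint_torque': array([-5.62274872e-04, -4.16779053e+01, -2.45800388e+01, -3.66586464e-04,
        1.15007150e-02,  1.30261037e-05]), 'tcp_pos': array([143.61147648, 556.22234979, 230.4092537 ]), 'ee_rot': array([-2.32900807e-04,  1.26066639e-01,  9.92021326e-01, -9.14534186e-04]), 'ft_force': array([ 1.06848329,  0.28183741, -1.0458832 ]), 'wrist_torque': array([-0.01420493, -0.00480343,  0.00173219]), 'grasp_force': 0.0, 'gripper_width': 85.35468613325902}
{'fx': 493.0656345042154, 'fy': 493.0656345042154, 'cx': 284.24778029377273, 'cy': 205.8199375435801, 'k1': -0.029850682088400034, 'origin': array([1069.79460758, -532.5253663 , 1143.8760386 ]), 'rotation': array([-0.28804271,  0.8603714 ,  0.40091689, -0.12672056])}
{'fx': 424.7372719995275, 'fy': 424.7372719995275, 'cx': 278.3695937030865, 'cy': 213.4509493652039, 'k1': -0.03249601150560563, 'origin': array([  77.83925794, -742.33415653, 1048.71489449]), 'rotation': array([-0.34620073,  0.89606868, -0.26126931,  0.09457443])}
{'fx': 292.51764584718944, 'fy': 292.51764584718944, 'cx': 279.3004725809987, 'cy': 208.61558034735262, 'k1': 0.002337246323988451, 'hand_eye': array([[ 1.49263256e-04, -9.52252615e-01, -3.05311210e-01,
         7.92605480e+01],
       [ 9.99999987e-01,  1.23918281e-04,  1.02393053e-04,
         4.38507783e-02],
       [-5.96704120e-05, -3.05311222e-01,  9.52252621e-01,
        -1.41610586e+02],
       [ 0.00000000e+00,  0.00000000e+00,  0.00000000e+00,
         1.00000000e+00]])}
```

View pics/a.png

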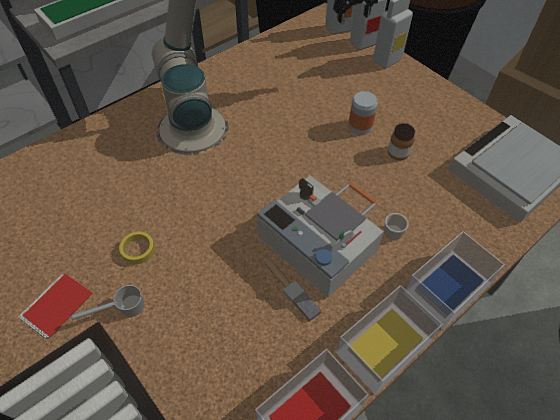

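View pics/b.png

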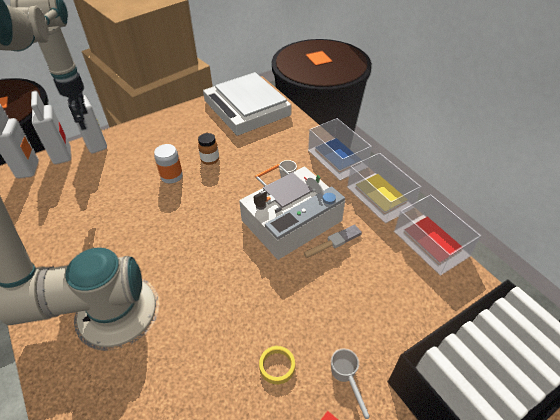

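Scene view: the meter is around (320,230), with knob at (306,188), orange bar (362,194), cup (396,226), and tin (363,112) and jar (402,140) nearer the robot. In the side view the knob is at (261,200) and the bar at (268,172). I'll enlarge both.

```bash
sed -i "s/M=np.array(c\['rotation'\])/M=R.from_quat(np.roll(c['rotation'],-1)).as_matrix()/" h.py
python3 - <<'E'
from h import *
a=cv2.imread('pics/a.png')[165:305,245:415];b=cv2.imread('pics/b.png')[150:270,230:370]
a=cv2.resize(a,None,fx=4,fy=4,interpolation=cv2.INTER_CUBIC)
b=cv2.resize(b,None,fx=5,fy=5,interpolation=cv2.INTER_CUBIC)
cv2.imwrite('pics/a2.png',a);cv2.imwrite('pics/b2.png',b)
print(px2w('scene',363,128,plane_z=0),px2w('scene',402,153,plane_z=0),px2w('scene',396,218,plane_z=50))
E
```

```text
[351.30445415 435.61817751   0.        ] [508.48931855 450.81237815   0.        ] [683.9953944  212.85736161  50.        ]
```

View pics/a2.png

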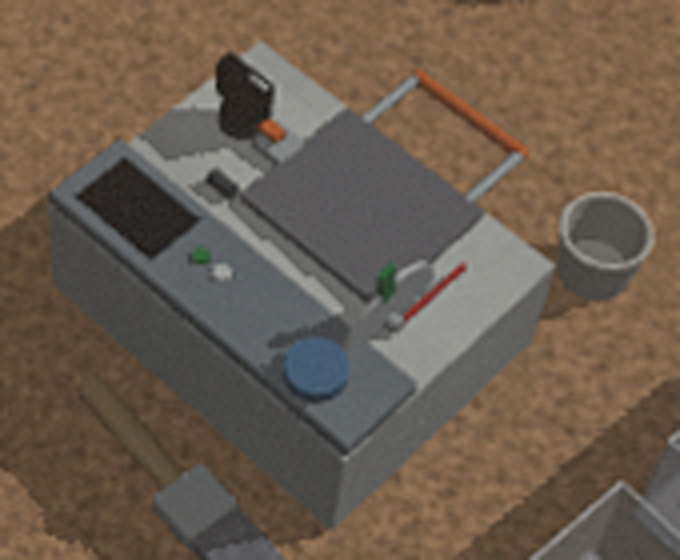

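View pics/b2.png

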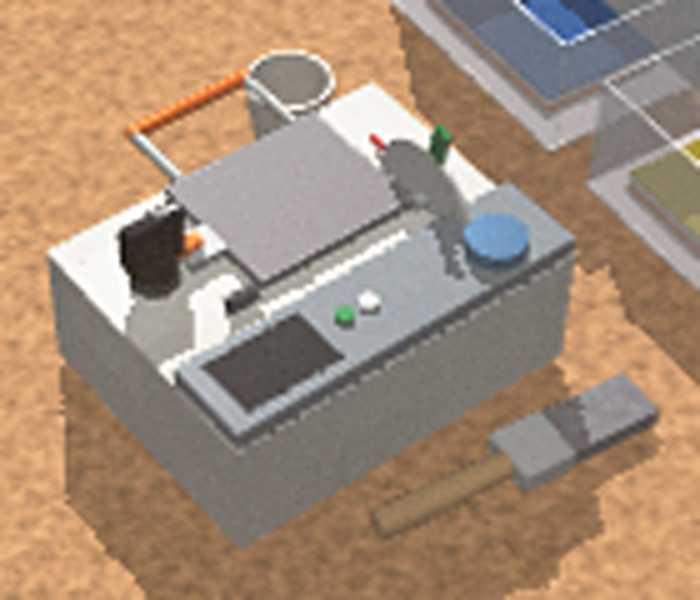

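In the scene crop, the bar ends are at (418,75) and (523,150), the knob top runs from (226,60) to (268,90), and the cover corners are (345,108), (482,212), (370,298), (243,188). In the side crop, the bar ends are at (130,133) and (244,77).

```bash
python3 - <<'E'
from h import *
A=lambda u,v,z:px2w('scene',u/4+245,v/4+165,plane_z=z)
B=lambda u,v,z:px2w('side',u/5+230,v/5+150,plane_z=z)
for n,p in dict(bar1=A(418,75,106),bar2=A(523,150,106),c1=A(345,108,110),c2=A(482,212,110),c3=A(370,298,110),c4=A(243,188,110),top1=A(228,60,154),top2=A(268,88,154),h_near=A(260,42,100),h_back1=A(50,197,115),h_backfar=A(345,452,115),hfar=A(553,267,100),
 sbar1=B(130,133,106),sbar2=B(244,77,106),sc1=B(168,188,110),sc2=B(305,117,110),sc3=B(400,200,110),sc4=B(263,280,110),stop1=B(122,232,154),stop2=B(183,208,154),sh_near=B(50,255,100),sh_far=B(372,83,100),sb1=B(237,440,115),sb2=B(575,240,115)).items():print(n,p.round(1))
E
```

```text
bar1 [545.1 162.6 106. ]
bar2 [635.2 171.  106. ]
c1 [536.1 102.  110. ]
c2 [654.6 111.2 110. ]
c3 [655.7   9.9 110. ]
c4 [541.8   5.4 110. ]
top1 [481.1  43.7 154. ]
top2 [515.1  48.  154. ]
h_near [451.  102.9 100. ]
h_back1 [470.4 -97.3 115. ]
h_backfar [725.8 -78.8 115. ]
hfar [709.7 121.4 100. ]
sbar1 [547.8 158.5 106. ]
sbar2 [639.  164.3 106. ]
sc1 [540.4  97.8 110. ]
sc2 [649.1 105.8 110. ]
sc3 [656.8   9.6 110. ]
sc4 [547.8  -1.6 110. ]
stop1 [476.9  41.4 154. ]
stop2 [517.4  38.9 154. ]
sh_near [453.5  95.7 100. ]
sh_far [711.1 118.4 100. ]
sb1 [ 466.6 -101.4  115. ]
sb2 [723.6 -80.9 115. ]
```

Both views agree: meter y is yawed about 4.6° in world, bar mid is about (592,164,106), hinge about (605,4.5) and knob about (497,45). The housing corner predicted from this, (451,103), matches the measured one. Next I align the yaw and go above the knob.

Call:
arm_command:
  steps: [0.5, 0, 0, 0, 0, 0, -0.8, 0.5, 0, 0, 0, 0, 0, -0.8, 0.5, 0, 0, 0, 0, 0, -0.8, 0.5, 0, 0, 0, 0, 0, -0.8, 0.5, -0.5, -0.9, 0, 0, 0, 0, 0.5, -0.55, -0.96, 0, 0, 0, 0, 0.5, -0.55, -0.96, 0, 0, 0, 0, 0.5, -0.55, -0.96, 0, 0, 0, 0, 0.5, -0.55, -0.96, 0, 0, 0, 0, 0.5, -0.55, -0.96, 0, 0, 0, 0]

```text
clock: 1.4
tcp_pos: [292.6, 338.9, 231.2]
ee_rot: [0.0, -0.041, 0.999, -0.0]
ft_force: [-0.9, -0.3, -0.7]
gripper_width: 42.4
grasp_force: 0.0
```

Call:
arm_command:
  steps: [0.5, -0.55, -0.96, 0, 0, 0, 0, 0.5, -0.55, -0.96, 0, 0, 0, 0, 0.5, -0.55, -0.96, 0, 0, 0, 0, 0.5, -0.55, -0.96, 0, 0, 0, 0, 0.5, -0.55, -0.96, 0, 0, 0, 0, 0.5, -0.55, -0.96, 0, 0, 0, 0, 0.5, -0.55, -0.96, 0, 0, 0, 0, 0.5, -0.5, -0.9, 0, 0, 0, 0, 0.5, 0, 0, 0, 0, 0, 0]

```text
clock: 2.52
tcp_pos: [492.0, 48.5, 230.8]
ee_rot: [-0.0, -0.039, 0.999, -0.0]
ft_force: [0.2, 0.9, 0.9]
gripper_width: 42.7
grasp_force: 0.0
```

```bash
cat >> h.py <<'E'
def tgt(pos,yaw):
    s=read_state();T=R.from_quat(np.roll(s['ee_rot'],-1)).as_matrix()
    y=np.degrees(np.arctan2(T[1,1],T[0,1]))
    print('clk',s['clock'],'tcp',s['tcp_pos'].round(1),'yaw',y.round(2),'tilt',T[:,2].round(3),'w',round(s['gripper_width'],1),'F',s['ft_force'].round(1),'g',s['grasp_force'])
    print('shift units',(T.T@(np.array(pos)-s['tcp_pos'])/40).round(2),'turn units',round((y-yaw)/6,2))
E
python3 - <<'E'
from h import *
tgt([496.5,45,121],94.6)
im,d,s=snap('wrist','w1')
E
```

```text
clk 2.525 tcp [492.   48.5 230.8] yaw 94.5 tilt [-0.    -0.001 -1.   ] w 42.7 F [0.2 0.9 0.9] g 0.0
shift units [-0.1  -0.1   2.75] turn units -0.02
```

View pics/w1.png

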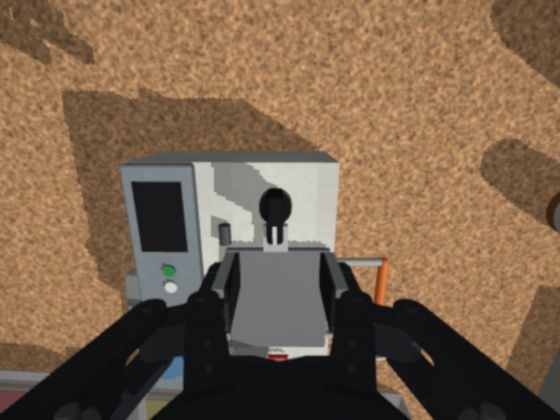

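The wrist view shows the knob at about (275,207), the near housing top corners at (338,163) and (195,163), and the bar running from (385,262) down. I'll project these.

```bash
python3 - <<'E'
from h import *
f=np.load('pics/w1.npz');P=(f['p'],f['q']);d=f['d']
for u,v,z in [(275,190,154),(275,224,154),(275,205,154),(338,163,100),(385,262,106),(378,355,106),(238,247,110),(330,247,110)]:
    dd=d[v,u];print(u,v,px2w('wrist',u,v,plane_z=z,pose=P).round(1),px2w('wrist',u,v,depth=dd,pose=P).round(1) if dd else 0)
im=cv2.imread('pics/w1.png');cv2.imwrite('pics/w1c.png',cv2.resize(im[140:290,180:400],None,fx=3.5,fy=3.5,interpolation=cv2.INTER_CUBIC))
E
```

```text
275 190 [468.1  43.7 154. ] [474.2  43.8 129.8]
275 224 [496.   45.8 154. ] [497.4  45.8 150.3]
275 205 [480.2  44.6 154. ] [481.2  44.6 150.8]
338 163 [451.3 100.5 100. ] [451.5 100.8  98.5]
385 262 [546.5 160.8 106. ] [545.  159.5 109. ]
378 355 [663.7 175.1 106. ] [494.7  85.8 285.6]
238 247 [539.6  11.9 110. ] [542.8  11.1 103.5]
330 247 [532.5 102.1 110. ] [537.5 104.6  98.9]
```

View pics/w1c.png

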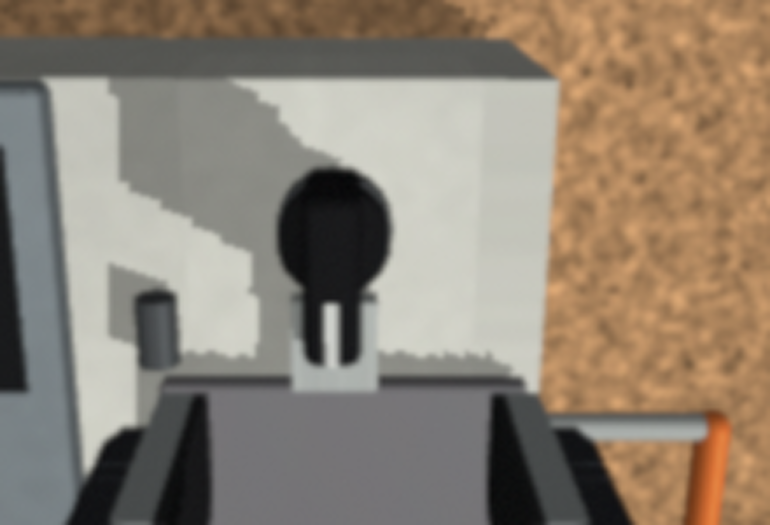

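The grip spans x from about 475 to 515 at y 45, so the centre is (496,45). Descending and pinching.

Call:
arm_command:
  steps: [0.5, -0.1, -0.09, 0.3, 0, 0, 0, 0.5, 0, 0, 0.5, 0, 0, 0, 0.5, 0, 0, 0.5, 0, 0, 0, 0.5, 0, 0, 0.5, 0, 0, 0, 0.5, 0, 0, 0.5, 0, 0, 0, 0.5, 0, 0, 0.3, 0, 0, 0, 0.5, 0, 0, 0.1, 0, 0, 0, 1, 0, 0, 0, 0, 0, 0, 1, 0, 0, 0, 0, 0, 0, 1, 0, 0, 0, 0, 0, 0]

```text
clock: 3.82
tcp_pos: [495.4, 44.9, 124.0]
ee_rot: [0.001, -0.042, 0.999, -0.003]
ft_force: [-0.2, -8.2, -0.2]
gripper_width: 12.9
grasp_force: 60.1
```

```bash
python3 - <<'E'
from h import *
tgt([496.5,45,121],94.6)
E
```

```text
clk 3.825 tcp [495.4  44.9 124. ] yaw 94.77 tilt [ 0.001 -0.005 -1.   ] w 12.9 F [-0.2 -8.2 -0.2] g 60.108100175857544
shift units [-0.03 -0.    0.08] turn units 0.03
```

Gripped at 12.9 mm wide and 60 N. Turning clockwise, about 81°.

Call:
arm_command:
  steps: [1, 0, 0, 0, 0, 0, 1, 1, 0, 0, 0, 0, 0, 1, 1, 0, 0, 0, 0, 0, 1, 1, 0, 0, 0, 0, 0, 1, 1, 0, 0, 0, 0, 0, 1, 1, 0, 0, 0, 0, 0, 1, 1, 0, 0, 0, 0, 0, 1, 1, 0, 0, 0, 0, 0, 1, 1, 0, 0, 0, 0, 0, 1, 1, 0, 0, 0, 0, 0, 1]

```text
clock: 5.08
tcp_pos: [495.8, 45.5, 124.1]
ee_rot: [0.002, 0.465, 0.885, -0.001]
ft_force: [-0.1, -5.0, -1.8]
gripper_width: 12.6
grasp_force: 59.9
```

Call:
arm_command:
  steps: [1, 0, 0, 0, 0, 0, 1, 1, 0, 0, 0, 0, 0, 1, 1, 0, 0, 0, 0, 0, 1, 1, 0, 0, 0, 0, 0, 0.4, 1, 0, 0, 0, 0, 0, 0]

```text
clock: 5.7
tcp_pos: [496.1, 45.6, 124.0]
ee_rot: [0.002, 0.613, 0.79, -0.001]
ft_force: [0.7, -5.5, -2.0]
gripper_width: 12.8
grasp_force: 59.9
```

```bash
python3 - <<'E'
from h import *
tgt([496.5,45,121],14.6);print(read_state()['wrist_torque'])
E
```

```text
clk 5.7 tcp [496.1  45.6 124. ] yaw 14.34 tilt [ 0.003 -0.004 -1.   ] w 12.8 F [ 0.7 -5.5 -2. ] g 59.91568207740784
shift units [-0.02  0.01  0.08] turn units -0.04
[-0.80576884 -0.20153624 -0.08508634]
```

Turned 80°. Now I release, rise and turn back.

Call:
arm_command:
  steps: [0.5, 0, 0, 0, 0, 0, 0, 0.5, 0, 0, 0, 0, 0, 0, 0.5, 0, 0, 0, 0, 0, 0, 0.5, 0, 0, -0.4, 0, 0, 0, 0.5, 0, 0, -0.8, 0, 0, 0, 0.5, 0, 0, -0.8, 0, 0, 0, 0.5, 0, 0, -0.6, 0, 0, -1, 0.5, 0, 0, 0, 0, 0, -1, 0.5, 0, 0, 0, 0, 0, -1, 0.5, 0, 0, 0, 0, 0, -1]

```text
clock: 6.95
tcp_pos: [494.8, 47.7, 227.5]
ee_rot: [0.0, 0.434, 0.901, 0.0]
ft_force: [0.5, -0.7, -0.5]
gripper_width: 42.9
grasp_force: 0.0
```

Call:
arm_command:
  steps: [0.5, 0, 0, 0, 0, 0, -1, 0.5, 0, 0, 0, 0, 0, -1, 0.5, 0, 0, 0, 0, 0, -1, 0.5, 0, 0, 0, 0, 0, -1, 0.5, 0, 0, 0, 0, 0, -1, 0.5, 0, 0, 0, 0, 0, -1, 0.5, 0, 0, 0, 0, 0, -1, 0.5, 0, 0, 0, 0, 0, -1, 0.5, 0, 0, 0, 0, 0, -1, 0.5, 0, 0, 0, 0, 0, -0.4]

```text
clock: 8.2
tcp_pos: [494.8, 47.7, 227.4]
ee_rot: [0.0, -0.042, 0.999, 0.0]
ft_force: [0.7, 0.6, 0.6]
gripper_width: 42.2
grasp_force: 0.0
```

```bash
python3 - <<'E'
from h import *
tgt([592,164,160],94.6)
im,d,s=snap('wrist','w2')
cv2.imwrite('pics/w2c.png',cv2.resize(im[140:290,180:400],None,fx=3.5,fy=3.5,interpolation=cv2.INTER_CUBIC))
E
```

```text
clk 8.2 tcp [494.8  47.7 227.4] yaw 94.83 tilt [ 0.  0. -1.] w 42.2 F [0.7 0.6 0.6] g 0.0
shift units [-2.67  2.69  1.69] turn units 0.04
```

View pics/w2c.png

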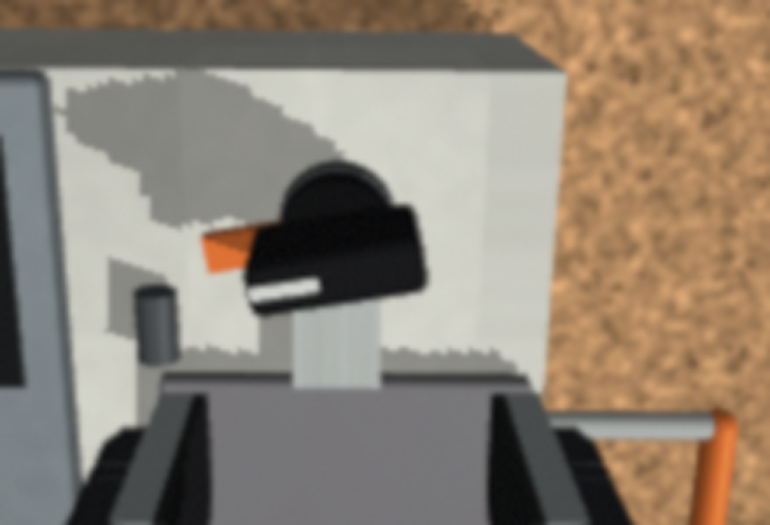

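Unlocked: the tongue is swung about 80° off the ear, which is at (335,345). Next, over the bar at (592,164), then down.

Call:
arm_command:
  steps: [0.5, -0.67, 0.67, 0, 0, 0, 0, 0.5, -0.67, 0.67, 0, 0, 0, 0, 0.5, -0.67, 0.67, 0, 0, 0, 0, 0.5, -0.66, 0.68, 0, 0, 0, 0, 0.5, 0, 0, 0.7, 0, 0, 0, 0.5, 0, 0, 0.8, 0, 0, 0, 0.5, 0, 0, 0, 0, 0, 0]

```text
clock: 9.12
tcp_pos: [590.5, 163.5, 164.7]
ee_rot: [-0.003, -0.041, 0.999, -0.0]
ft_force: [0.1, 0.2, -0.2]
gripper_width: 42.7
grasp_force: 0.0
```

```bash
python3 - <<'E'
from h import *
tgt([592,164,87],94.6)
im,d,s=snap('wrist','w3')
E
```

```text
clk 9.125 tcp [590.5 163.5 164.7] yaw 94.71 tilt [-0.006 -0.001 -1.   ] w 42.7 F [ 0.1  0.2 -0.2] g 0.0
shift units [-0.05  0.01  1.94] turn units 0.02
```

View pics/w3.png

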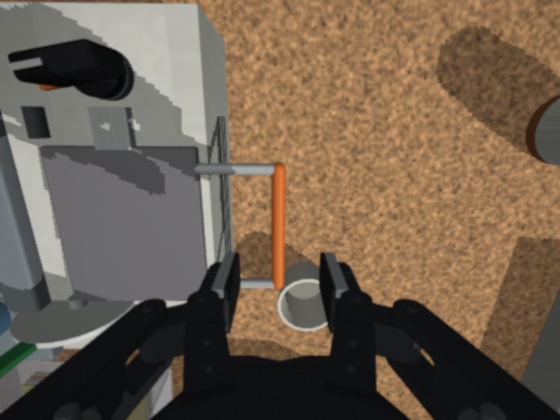

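The bar is centred between the fingers, running from (279,168) to (278,285). I'll check its projection before descending.

```bash
python3 - <<'E'
from h import *
f=np.load('pics/w3.npz');P=(f['p'],f['q'])
for u,v in [(279,168),(278,285)]:print(px2w('wrist',u,v,plane_z=106,pose=P).round(1))
E
```

```text
[545.9 159.9 106. ]
[637.8 166.7 106. ]
```

Call:
arm_command:
  steps: [0.5, 0, 0, 0.5, 0, 0, 0, 0.5, 0, 0, 0.5, 0, 0, 0, 0.5, 0, 0, 0.5, 0, 0, 0, 0.5, 0, 0, 0.4, 0, 0, 0, 0.5, 0, 0, 0.05, 0, 0, 0, 1, 0, 0, 0, 0, 0, 0, 1, 0, 0, 0, 0, 0, 0, 1, 0, 0, 0, 0, 0, 0, 1, 0, 0, 0, 0, 0, 0]

```text
clock: 10.3
tcp_pos: [593.3, 162.5, 90.4]
ee_rot: [0.001, -0.041, 0.999, -0.001]
ft_force: [0.8, -5.7, 5.7]
gripper_width: 7.7
grasp_force: 58.8
```

```bash
python3 - <<'E'
from h import *
tgt([592,164,87],94.6)
E
```

```text
clk 10.3 tcp [593.3 162.5  90.4] yaw 94.73 tilt [ 0.002 -0.002 -1.   ] w 7.7 F [ 0.8 -5.7  5.7] g 58.80865931510925
shift units [0.03 0.04 0.08] turn units 0.02
```

Bar pinched. Working out the arc increments.

```bash
python3 - <<'E'
import numpy as np
a=np.r_[0,.02,.05,np.arange(.1,1.61,.05)]
print(np.c_[a[1:],4*np.diff(np.cos(a)),-4*np.diff(np.sin(a))].round(3).tolist())
E
```

```text
[[0.02, -0.001, -0.08], [0.05, -0.004, -0.12], [0.1, -0.015, -0.199], [0.15, -0.025, -0.198], [0.2, -0.035, -0.197], [0.25, -0.045, -0.195], [0.3, -0.054, -0.192], [0.35, -0.064, -0.19], [0.4, -0.073, -0.186], [0.45, -0.082, -0.182], [0.5, -0.091, -0.178], [0.55, -0.1, -0.173], [0.6, -0.109, -0.168], [0.65, -0.117, -0.162], [0.7, -0.125, -0.156], [0.75, -0.133, -0.15], [0.8, -0.14, -0.143], [0.85, -0.147, -0.136], [0.9, -0.153, -0.128], [0.95, -0.16, -0.12], [1.0, -0.166, -0.112], [1.05, -0.171, -0.104], [1.1, -0.176, -0.095], [1.15, -0.18, -0.086], [1.2, -0.185, -0.077], [1.25, -0.188, -0.068], [1.3, -0.191, -0.058], [1.35, -0.194, -0.049], [1.4, -0.196, -0.039], [1.45, -0.198, -0.029], [1.5, -0.199, -0.019], [1.55, -0.2, -0.009], [1.6, -0.2, 0.001]]
```

Call:
arm_command:
  steps: [1, 0, 0, -0.08, 0, 0, 0, 1, 0, -0.004, -0.12, 0, 0, 0, 1, 0, -0.015, -0.2, 0, 0, 0, 1, 0, -0.025, -0.2, 0, 0, 0, 1, 0, -0.035, -0.197, 0, 0, 0, 1, 0, 0, 0, 0, 0, 0]

```text
clock: 11.05
tcp_pos: [593.4, 159.7, 121.4]
ee_rot: [0.001, -0.041, 0.999, -0.0]
ft_force: [3.3, -4.2, -3.6]
gripper_width: 7.7
grasp_force: 58.4
```

```bash
cat >> h.py <<'E'
def arc(b0=(593,163.5),z0=None):
    s=read_state();u=np.array([-.08,.9967]);h=np.array([604.5,4.])
    p=s['tcp_pos'];r=(p[:2]-h)@u;z=p[2]+19-106
    print('r',round(np.hypot(r,z),1),'ang',round(np.arctan2(z,r),3),'along',((p[:2]-h)@[.9967,.08]).round(1),'torque',s['wrist_torque'].round(2))
E
python3 - <<'E'
from h import *
tgt([592,164,87],94.6);arc()
E
```

```text
clk 11.05 tcp [593.4 159.7 121.4] yaw 94.7 tilt [ 0.001 -0.001 -1.   ] w 7.7 F [ 3.3 -4.2 -3.6] g 58.437159061431885
shift units [0.03 0.11 0.86] turn units 0.02
r 159.8 ang 0.217 along 1.4 torque [-0.64 -0.45 -0.08]
```

Lifting cleanly: r is 159.8 mm and the forces are small. Continuing.

Call:
arm_command:
  steps: [1, 0, -0.045, -0.195, 0, 0, 0, 1, 0, -0.054, -0.192, 0, 0, 0, 1, 0, -0.064, -0.19, 0, 0, 0, 1, 0, -0.073, -0.186, 0, 0, 0, 1, 0, -0.082, -0.182, 0, 0, 0, 1, 0, -0.091, -0.178, 0, 0, 0, 1, 0, -0.1, -0.173, 0, 0, 0, 1, 0, -0.109, -0.168, 0, 0, 0, 1, 0, -0.117, -0.162, 0, 0, 0, 1, 0, -0.125, -0.156, 0, 0, 0]

```text
clock: 12.3
tcp_pos: [595.9, 127.4, 193.4]
ee_rot: [0.001, -0.041, 0.999, 0.002]
ft_force: [4.8, 3.2, -4.5]
gripper_width: 7.7
grasp_force: 58.3
```

```bash
python3 - <<'E'
from h import *
tgt([592,164,87],94.6);arc()
E
```

```text
clk 12.3 tcp [595.9 127.4 193.4] yaw 94.71 tilt [ 0.001  0.003 -1.   ] w 7.7 F [ 4.8  3.2 -4.5] g 58.32229256629944
shift units [0.02 0.91 2.66] turn units 0.02
r 163.1 ang 0.71 along 1.3 torque [ 0.97 -0.72 -0.06]
```

Call:
arm_command:
  steps: [1, 0, -0.133, -0.15, 0, 0, 0, 1, 0, -0.14, -0.143, 0, 0, 0, 1, 0, -0.147, -0.136, 0, 0, 0, 1, 0, -0.153, -0.128, 0, 0, 0, 1, 0, -0.16, -0.12, 0, 0, 0, 1, 0, -0.166, -0.112, 0, 0, 0, 1, 0, -0.171, -0.104, 0, 0, 0, 1, 0, -0.176, -0.095, 0, 0, 0, 1, 0, -0.18, -0.086, 0, 0, 0, 1, 0, -0.185, -0.077, 0, 0, 0]

```text
clock: 13.55
tcp_pos: [600.7, 66.1, 242.2]
ee_rot: [0.002, -0.042, 0.999, 0.004]
ft_force: [1.2, 9.5, 9.3]
gripper_width: 7.8
grasp_force: 58.7
```

```bash
python3 - <<'E'
from h import *
tgt([592,164,87],94.6);arc()
E
```

```text
clk 13.55 tcp [600.7  66.1 242.2] yaw 94.76 tilt [ 0.003  0.009 -1.   ] w 7.8 F [1.2 9.5 9.3] g 58.67871880531311
shift units [0.03 2.42 3.9 ] turn units 0.03
r 167.2 ang 1.19 along 1.2 torque [ 1.98 -0.05 -0.08]
```

The bar pushes outward about 9 N, so I ease the path outward slightly and carry on to about 1.6.

Call:
arm_command:
  steps: [1, 0, -0.188, -0.09, 0, 0, 0, 1, 0, -0.191, -0.08, 0, 0, 0, 1, 0, -0.194, -0.07, 0, 0, 0, 1, 0, -0.196, -0.05, 0, 0, 0, 1, 0, -0.198, -0.04, 0, 0, 0, 1, 0, -0.18, -0.02, 0, 0, 0, 1, 0, -0.14, -0.01, 0, 0, 0, 1, 0, -0.08, 0, 0, 0, 0, 1, 0, 0, 0, 0, 0, 0]

```text
clock: 14.68
tcp_pos: [605.0, 7.9, 256.0]
ee_rot: [0.001, -0.041, 0.999, 0.001]
ft_force: [0.5, 1.3, 8.7]
gripper_width: 7.5
grasp_force: 62.2
```

```bash
python3 - <<'E'
from h import *
tgt([592,164,87],94.6);arc()
for n in('scene','side'):snap(n,n+'4')
a=cv2.imread('pics/scene4.png')[150:270,280:400];b=cv2.imread('pics/side4.png')[130:230,250:350]
f=lambda i:cv2.resize(i,(400,400),interpolation=cv2.INTER_CUBIC)
cv2.imwrite('pics/m4.png',np.hstack([f(a),f(b)]))
E
```

```text
clk 14.675 tcp [605.    7.9 256. ] yaw 94.72 tilt [ 0.002  0.001 -1.   ] w 7.5 F [0.5 1.3 8.7] g 62.15805530548096
shift units [0.01 3.91 4.23] turn units 0.02
r 169.0 ang 1.548 along 0.8 torque [ 0.53 -0.08 -0.1 ]
```

View pics/m4.png

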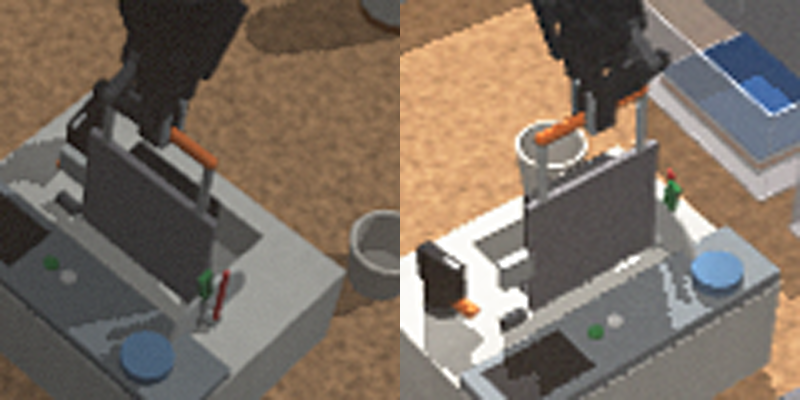

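The cover is near upright. In the scene half the red pointer (223,295) stands just short of the green mark (205,285), and the fingers hold the bar. Moving the remaining ~32 mm slowly.

Call:
arm_command:
  steps: [1, 0, -0.08, 0, 0, 0, 0, 1, 0, -0.12, 0, 0, 0, 0, 1, 0, -0.12, 0.01, 0, 0, 0, 1, 0, -0.12, 0.01, 0, 0, 0, 1, 0, -0.12, 0.02, 0, 0, 0, 1, 0, -0.1, 0.02, 0, 0, 0, 1, 0, -0.08, 0.01, 0, 0, 0, 1, 0, 0, 0, 0, 0, 0, 1, 0, 0, 0, 0, 0, 0]

```text
clock: 15.9
tcp_pos: [607.4, -21.8, 253.5]
ee_rot: [0.001, -0.041, 0.999, 0.0]
ft_force: [0.2, -0.1, 9.0]
gripper_width: 7.3
grasp_force: 63.2
```

```bash
python3 - <<'E'
from h import *
tgt([592,164,87],94.6);arc()
for n in('scene','side'):snap(n,n+'5')
a=cv2.imread('pics/scene5.png')[205:255,320:370];b=cv2.imread('pics/side5.png')[155:205,300:350]
f=lambda i:cv2.resize(i,(400,400),interpolation=cv2.INTER_CUBIC)
cv2.imwrite('pics/m5.png',np.hstack([f(a),f(b)]))
E
```

```text
clk 15.9 tcp [607.4 -21.8 253.5] yaw 94.72 tilt [ 0.002  0.001 -1.   ] w 7.3 F [ 0.2 -0.1  9. ] g 63.236825466156006
shift units [0.01 4.66 4.16] turn units 0.02
r 168.5 ang 1.726 along 0.8 torque [ 0.43 -0.   -0.11]
```

View pics/m5.png

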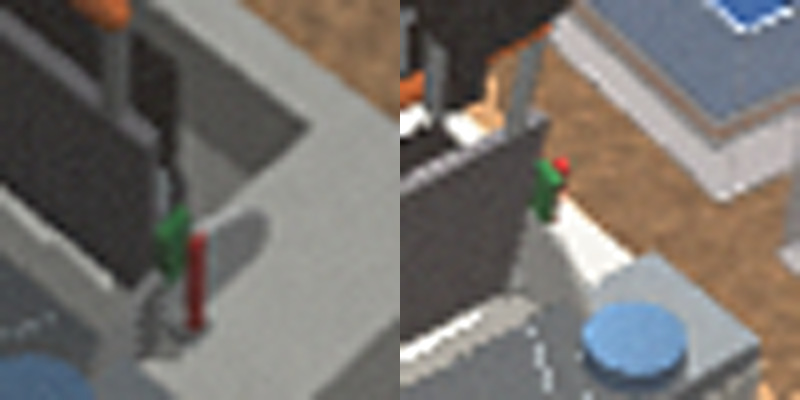

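In the side crop the pointer tip (562,163) sits right beside the green mark (545,190). Kinematics, with the hinge corrected from the closed-bar pinch, give about 1.73 rad. So it needs ~3 mm more.

Call:
arm_command:
  steps: [1, 0, -0.04, 0, 0, 0, 0, 1, 0, -0.035, 0.01, 0, 0, 0, 1, 0, 0, 0, 0, 0, 0, 1, 0, 0, 0, 0, 0, 0, 1, 0, 0, 0, 0, 0, 0]

```text
clock: 16.62
tcp_pos: [607.6, -24.5, 253.0]
ee_rot: [0.001, -0.041, 0.999, 0.001]
ft_force: [-0.3, 2.0, 9.7]
gripper_width: 7.3
grasp_force: 63.2
```

```bash
python3 - <<'E'
from h import *
tgt([592,164,87],94.6);arc()
p=read_state()['tcp_pos'][:2];u=np.array([-.08,.9967])
for h in([604.5,4.],[606.1,3.]):print(np.arccos((p-h)@u/160))
# angle of cover plane from depth, both cameras
sw=None
for n in('scene','side'):
    im,d,s=snap(n,n+'6')
    P=[]
    for v in range(130,260):
        for w in range(255,375):
            if d[v,w]>0:
                q=px2w(n,w,v,depth=d[v,w]);r=(q[:2]-[605.3,3.5])@u;l=(q[:2]-[605.3,3.5])@[.9967,.08]
                if 125<q[2]<200 and abs(l)<52 and -45<r<15:P.append((r,q[2]-106))
    P=np.array(P);k=np.ones(len(P),bool)
    for _ in range(5):
        c=np.polyfit(P[k,1],P[k,0],1);e=P[:,0]-np.polyval(c,P[:,1]);k=abs(e)<4
    print(n,k.sum(),'angle',np.pi/2-np.arctan(c[0]),'offset',c[1])
E
```

```text
clk 16.625 tcp [607.6 -24.5 253. ] yaw 94.73 tilt [ 0.002  0.001 -1.   ] w 7.3 F [-0.3  2.   9.7] g 63.233875036239624
shift units [0.01 4.72 4.16] turn units 0.02
r 168.5 ang 1.741 along 0.8 torque [ 0.63 -0.   -0.07]
1.7505565704293482
1.7434166444759576Traceback (most recent call last):
  File "<stdin>", line 13, in <module>
  File "h.py", line 5, in px2w
    c=calibration(name)
ValueError: time passes only in moves, steps and waits
```

```bash
python3 - <<'E'
from h import *
u=np.array([-.08,.9967])
for n in('scene','side'):
    c=calibration(n);_,d,s=snap(n,n+'7');M=R.from_quat(np.roll(c['rotation'],-1)).as_matrix()
    v,w=np.mgrid[130:260,255:375];dd=d[130:260,255:375];x=(w-c['cx'])/c['fx'];y=(v-c['cy'])/c['fy'];a,b=x,y
    for _ in range(9):f=1+c['k1']*(a*a+b*b);a,b=x/f,y/f
    Q=(np.stack([a,b,1+0*a],-1)*dd[...,None]).reshape(-1,3)[dd.ravel()>0]@M.T+c['origin']
    r=(Q[:,:2]-[605.3,3.5])@u;l=(Q[:,:2]-[605.3,3.5])@[.9967,.08];z=Q[:,2]-106
    k0=(z>19)&(z<94)&(abs(l)<52)&(r>-45)&(r<15);r,z=r[k0],z[k0];k=np.ones(len(r),bool)
    for _ in range(6):
        p=np.polyfit(z[k],r[k],1);k=abs(r-np.polyval(p,z))<4
    print(n,k.sum(),'angle',np.pi/2-np.arctan(p[0]),'offset',p[1])
s=read_state();print(s['clock'],s['tcp_pos'],s['joint_velocities'].round(3))
E
```

```text
scene 423 angle 1.7457515472137486 offset -2.1281999901448474
side 377 angle 1.7447932256172822 offset -4.868298359686751
16.775 [607.55414425 -24.43152222 253.04926691] [-0.    -0.001  0.001 -0.001 -0.001  0.   ]
```

The cover plane from depth reads 1.745 rad in both cameras and kinematics give 1.744–1.751, against a target of 1.75. The arm is still, so I'm handing in.

```bash
python3 -c "
from bench import *
print(hand_in())"
```

```text
the job is handed in; nothing more can be done
None
```

The job is handed in: the latch clicked over and stayed unlocked, and the cover is held still with the gripper pinching the bar at about 1.745 rad (balance point 1.75), though I didn't recheck the pointer on the mark by eye after the last 3 mm.

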